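# Get the spares case out of a rotary dispenser

### The arm

A 6-joint arm with a two-finger parallel gripper is mounted at the origin on the work surface. World frame = base frame: x ahead of the robot, y to its left, z up, the work surface at z = 0. Lengths are in m, angles in degrees, forces in N, time in s.
With the tool pointing down it reaches from about 0.4 to 0.825 m from the base axis. Payload 7 kg.
Tool frame: the origin (TCP) lies between the finger pads; the fingertips stand 19 mm ahead of it and the grasp point (between the pads) is the TCP; z points along the fingers, y is the line along which they close (so a half turn about z gives the same grasp; the last joint's range is limited). The gripper opens to 88 mm and grips with 3 to 60 N. Pads are 19 mm wide; open, the fingers measure 130 mm over their backs; the gripper's body (78 mm by 193 mm) begins 47 mm behind the grasp point.
Start: joints at [90.934, 20.546, 0.682, 0, -70.136, -16.507], TCP at [0.181, 0.65, 0.246] pointing down, gripper open.
Joint ranges: [-176.03, 176.03], [-82.01, 121.73], [-58.28, 71.71], [-173.87, 95.51], [-174.79, -0.11], [-173.66, 173.66]. Speed limits (degrees/s): [136.94, 136.94, 172.46, 180, 180, 180].

### API

Orientations are given as [roll, pitch, yaw] about the fixed x, y, z axes, in that order (R = Rz(yaw) Ry(pitch) Rx(roll)).
In Python, from plant import r gives the robot as it stands. The module is installed in compiled form; this text tells all that it offers.
- The arm moves only by the shell command python3 -m pendant 'ROWS' [OPENING] [FORCE]. ROWS is JSON, a list of rows, each a list of 6 numbers: the shift along the tool's x, y, z in mm, then the turn, a rotation vector about the tool's x, y, z in rad. In form: [[tx, ty, tz, wx, wy, wz], ...]. A call has 1 to 20 rows; each row is the pose to reach, as a shift and turn from the pose commanded when the call began, along the tool's axes at that moment; what a row does not reach only later rows make up. A row lasts 1/8 s, in which the tool goes at most 62.5 mm and 10.7 degrees, less where a joint would pass 70% of its speed; a pose out of reach is approached as far as the arm can. A call with a gripper value outside its range is refused whole. OPENING is the finger opening in mm, from 0 to 87.6, set as the call begins (- or left out, the last holds). The fingers move at their own pace and stop on an object; FORCE is the grip in N (left out, the last holds). Time passes only in rows, so rows that repeat a pose let the fingers close. It gives the time, the measured TCP pose, the force, the opening and the grip force at its end, in the units of the state.
- r.get_state(): the state, without advancing time (a new reading comes with each control period).
- r.capture(name): name is "scene" or "top" or "wrist"; returns the picture (400x640x3 uint8, red, green, blue); there is no depth.
- r.camera_params(name): a dict with "mtx" (3x3 intrinsics, pixels), "rvec" (rotation vector, rad) and "tvec" (3), from world to camera coordinates, as OpenCV has them; the wrist camera has in their place "mount" (4x4, takes a point from camera to tool coordinates, whose origin is the TCP and whose axes are the flange's). Camera axes: x right, y down, z forward; pixel columns grow to the right and rows downward; lengths in m; the calibration is good to about 2 mm. The wrist camera is an equidistant fisheye: a pixel r from the principal point sees the ray r / f radians off the axis. A picture is of the moment at which its call begins: read the wrist's pose just before it. camera_params takes no time and is no camera call.
- r.close_job(): hands the job in; it is judged then, once.
The state is a dict: "time_s": time; "joints": joint angles; "qd": joint speeds; "joint_torque": joint torques, N m; "tcp_pos": TCP position; "eef_rot": TCP orientation; "contact_force": force on the tool from outside, world axes, zero at the start; "moment": the same for the moment, N m; "gripper_width": finger opening in m; "gripper_force": force on a finger pad.
Only numpy, scipy, OpenCV 4.12 (cv2) and the standard library are available. Lean on these libraries where they do the work, as an engineer would, in place of code of your own. Each camera call takes 0.05 s, during which the arm holds its last target. There are 200 camera calls.

### The job

Turn the rotary dispenser's lid by its bar knob, the shorter way round, until the lid's open quarter sits squarely over the dispensing bay at the bottom of the slope. Then take the black case out through the opening and lay it gently in the white tray, without dropping it, leaving the lid set where it is and the mug and screwdriver undisturbed.

Things in the scene. Friction and masses are not known exactly. Their poses are not given: they have to be found in the camera images.
- dispenser: Round grey parts dispenser, fixed: a drum 268 mm across on a wedge stand. Origin on the table under the drum's middle. The drum is tilted 30 degrees, its face looking up and to the robot's side: in the dispenser's frame the drum's axis is (-0.5, 0, 0.866), up the slope is (0.866, 0, 0.5), and the middle of the drum's floor is (0, 0, 0.090).
- drum (a point): Middle of the drum's floor; axes as the dispenser's. Heights along the drum's axis from here: rim and bay walls 40 mm, lid underside 41.5, lid top 46.5, knob top 91.5. Four quarter bays (bottom of the slope, top, left, right), parted by 4 mm walls at 45 degrees to the slope; hub radius 22, rim inner radius 128. The stock in the other three bays is fixed.
- bay (a point): Point on the floor of the dispensing bay, 85 mm down the slope from the drum's middle; axes as the dispenser's. This bay is the one at the bottom of the slope, with a black tab outside its rim.
- lid (a joint): Turn of the lid about the drum's axis (rad), growing counter-clockwise looking down on the lid's face; 0 or a full turn (6.283) = open quarter squarely over the dispensing bay. Turns endlessly, without stops or clicks; starts anywhere from 1.5 to 4.78. Dry friction of about 0.12 Nm holds it where it is left: grip the knob with 30 N or more, the pads may creep a few degrees.
- knob_top (a point): Middle of the knob's top, on the drum's axis; z is the drum's axis, out of the lid; x lies along the bar, away from the open quarter. The knob is a black bar 84 mm long and 18 mm wide, its top 45 mm above the lid's top face; a round boss of radius 34 mm covers the lowest 7 mm of that. A white line on top marks the end towards the open quarter.
- window (a point): Middle of the lid's open quarter, 100 mm from the axis, at the lid's mid-thickness; turns with the lid. The lid is a clear disc 270 mm across, 5 mm thick, with one 90 degree sector missing, its two edges trimmed black.
- case: Black hard case 75 x 32 x 30 mm (x, y, z), 70 to 130 g, lying in the dispensing bay on the sloping floor with its long x axis up the slope, its lower end at the rim. Origin: centre of its underside; z is normal to the bay floor. About 30 mm or more of free room on either 32 mm side at its middle.
- case_mid (a point): Centre of the case.
- tray: White open tray fixed to the table, outer 180 x 160 x 30 mm, walls 4 mm, floor 4 mm thick. Origin: centre of its underside; x along the 180 mm side. It stands to the left or to the right of the dispenser; the mug stands on the other side.
- mug: White mug, 80 mm across, 95 mm high, standing; origin under its middle. Leave alone.
- screwdriver: Screwdriver lying on the table, about 200 mm long along its x axis. Leave alone.
Mind the look-alikes: they are no part of the job. Of the things shaped like the tray, the white one is meant.

How it is judged:
By the outcome, as a careful person would: the job done as asked, in the order asked, and still so for the second after the job is handed in, with the robot touching nothing.
It also fails if it takes over 72 s, if anything falls off the work surface, if the arm or the gripper's body presses on something with over 40 N, if the wrist force passes 120 N, or if a joint passes its speed limit or range.

## Working session

There is one attempt and no reset: what is moved stays moved. The work goes in short steps, Python scripts to look and compute and a shell command to move; the robot and the scene stay as the last step left them, time stands still between calls to the robot, and variables do not carry over. Pictures are saved under pics/ and viewed, at most 13 in all, crops included, and the job is handed in when it is done.

```bash
mkdir -p pics; python3 - <<'E'
from plant import r
import cv2,numpy as np
print(r.get_state())
for n in("scene","top"):
    im=r.capture(n); cv2.imwrite(f"pics/{n}0.png",im[:,:,::-1]); p=r.camera_params(n)
    R=cv2.Rodrigues(np.array(p['rvec']))[0]; print(n,p['mtx'],-R.T@np.array(p['tvec']).ravel())
print(r.camera_params("wrist"))
E
```

```text
{'time_s': 0.0, 'joints': array([ 9.09340919e+01,  2.05933543e+01,  6.33218589e-01, -1.97584247e-02,
       -7.01353835e+01, -1.65067978e+01]), 'qd': array([ 0.02616788, -0.0282982 ,  0.01117369,  0.0038337 ,  0.08153155,
       -0.09079267]), 'joint_torque': array([-1.53086468e-03, -5.82713270e+01,  2.93062896e+01,  6.99726686e+00,
        6.84000668e-03, -1.57679519e-04]), 'tcp_pos': array([0.18111486, 0.64977212, 0.24459792]), 'eef_rot': array([ 1.79903140e+02, -9.33394207e-03, -1.55794274e+01]), 'contact_force': array([-0.12537467,  0.03324515,  0.34052018]), 'moment': array([0.01516506, 0.03743814, 0.03314127]), 'gripper_force': 0.0, 'gripper_width': 0.08778340725091394}
scene [[451.9751477    0.         319.668476  ]
 [  0.         451.9751477  205.03125732]
 [  0.           0.           1.        ]] [1.03494224 0.90252977 0.88069715]
top [[401.99694469   0.         318.25228716]
 [  0.         401.99694469 205.0363707 ]
 [  0.           0.           1.        ]] [0.37483245 0.00167646 1.33851469]
{'mtx': array([[309.70691629,   0.        , 312.01697141],
       [  0.        , 309.70691629, 203.55819811],
       [  0.        ,   0.        ,   1.        ]]), 'mount': array([[-1.23492899e-04, -9.54058197e-01, -2.99621330e-01,
         8.15378560e-02],
       [ 9.99999664e-01,  1.25049642e-04, -8.10347827e-04,
        -3.39808518e-04],
       [ 8.10586527e-04, -2.99621329e-01,  9.54057861e-01,
        -1.40349473e-01],
       [ 0.00000000e+00,  0.00000000e+00,  0.00000000e+00,
         1.00000000e+00]])}
```

View pics/scene0.png

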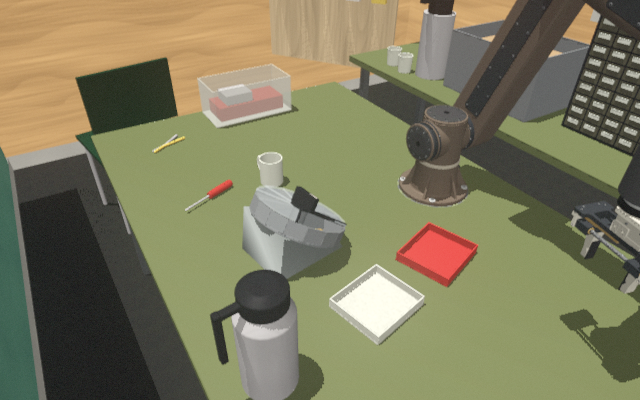

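View pics/top0.png

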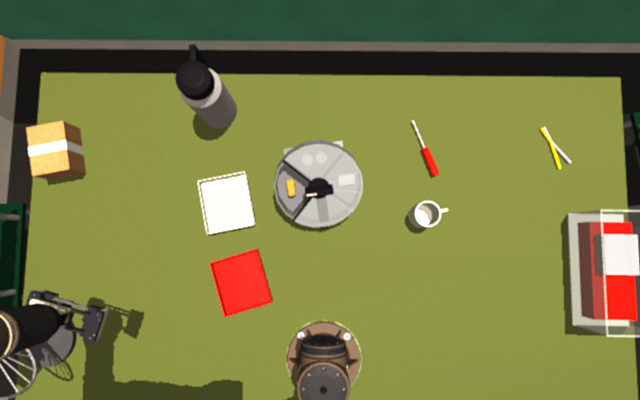

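```bash
cat > h.py <<'E'
import numpy as np,cv2
from plant import r
from scipy.spatial.transform import Rotation as Ro
def cam(n):
    p=r.camera_params(n); return np.array(p['mtx']),np.array(p['rvec'],float),np.array(p['tvec'],float).ravel()
def tool():
    s=r.get_state(); return Ro.from_euler('xyz',s['eef_rot'],degrees=True).as_matrix(),np.array(s['tcp_pos'])
def proj(n,P,T=None):
    P=np.atleast_2d(np.array(P,float))
    if n!='wrist': 
        K,a,t=cam(n); return cv2.projectPoints(P,a,t,K,None)[0][:,0]
    p=r.camera_params('wrist'); M=p['mount']; R,t=T
    c=((P-t)@R-M[:3,3])@M[:3,:3]; th=np.arctan2(np.hypot(c[:,0],c[:,1]),c[:,2]); ph=np.arctan2(c[:,1],c[:,0])
    K=p['mtx']; return np.c_[K[0,2]+K[0,0]*th*np.cos(ph),K[1,2]+K[1,1]*th*np.sin(ph)]
def ray(n,uv,T=None):
    uv=np.atleast_2d(np.array(uv,float))
    if n!='wrist':
        K,a,t=cam(n); R=cv2.Rodrigues(a)[0]; d=np.c_[(uv-K[:2,2])/K[0,0],np.ones(len(uv))]
        return -R.T@t, d@R
    p=r.camera_params('wrist'); M=p['mount']; K=p['mtx']; R,t=T
    q=(uv-K[:2,2])/K[0,0]; th=np.linalg.norm(q,axis=1,keepdims=True)
    d=np.c_[q/np.maximum(th,1e-9)*np.sin(th),np.cos(th)]@M[:3,:3].T@R.T
    return R@M[:3,3]+t, d
def onplane(n,uv,P0,N,T=None):
    o,d=ray(n,uv,T); N=np.array(N,float); return o+d*(((np.array(P0)-o)@N)/(d@N))[:,None]
def disp(yaw,pos):
    "returns function: drum-frame axes: up-slope, left, axis; drum centre"
    B=Ro.from_euler('z',yaw,degrees=True).as_matrix()
    return B@np.array([[.866,0,-.5],[0,1,0],[.5,0,.866]]), np.array(pos)+[0,0,.09]
E
python3 - <<'E'
import cv2
a=cv2.imread('pics/top0.png')[130:240,255:380]; b=cv2.imread('pics/scene0.png')[180:285,235:350]
a=cv2.resize(a,(400,352),interpolation=2);b=cv2.resize(b,(386,352),interpolation=2)
cv2.imwrite('pics/c1.png',cv2.hconcat([a,b]))
from h import *
im=cv2.imread('pics/top0.png'); 
m=((im.min(2)>200)).astype('uint8')[165:240,190:262]
c=max(cv2.findContours(m,0,2)[0],key=cv2.contourArea); rc=cv2.minAreaRect(c); print(rc)
bx=cv2.boxPoints(rc)+[190,165]; w=onplane('top',bx,[0,0,.03],[0,0,1]); print(w,w.mean(0))
E
```

```text
((37.054588317871094, 38.58205032348633), (52.045379638671875, 46.1705436706543), 79.5625228881836)
[[0.56371571 0.41469842 0.03      ]
 [0.59356992 0.26536238 0.03      ]
 [0.42521099 0.22913777 0.03      ]
 [0.39575803 0.3767098  0.03      ]] [0.49456366 0.32147709 0.03      ]
```

View pics/c1.png

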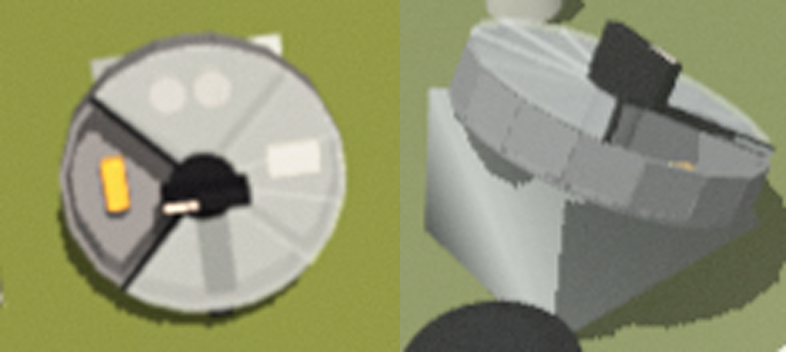

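```bash
cat >> h.py <<'E'
def goal(C,A,r_up,left,h,ang):
    "tool pose: point in drum frame, tool z = -axis, tool x = -left turned by ang deg CCW about axis"
    a=np.radians(ang); ax=A[:,2]; x=-A[:,1]*np.cos(a)+A[:,0]*np.sin(a); z=-ax; y=np.cross(z,x)
    return np.c_[x,y,z], C+A@np.array([r_up,left,h])
def row(G,T=None):
    R,t=T or tool(); return np.round(np.r_[R.T@(G[1]-t)*1e3, Ro.from_matrix(R.T@G[0]).as_rotvec()],3)
E
python3 - <<'E'
from h import *
P=onplane('top',[[318.75,183.75]],[0,0,.128],[0,0,1])[0]; b=onplane('top',[[284.7,151.3],[342.5,143.1]],[0,0,0.0],[0,0,1]); print(P,b)
b2=onplane('top',[[284.7,151.3],[342.5,143.1]],[0,0,0.15],[0,0,1]);print(b2)
yaw=8
pos=np.array([P[0],P[1],0])+Ro.from_euler('z',yaw,degrees=True).apply([.022,0,0]);print(pos)
A,C=disp(yaw,pos); G=goal(C,A,0,0,.17,0); print(G[1],Ro.from_matrix(G[0]).as_euler('xyz',degrees=True),row(G))
print(row((tool()[0],np.array([.37,.28,.36]))))
E
```

```text
[0.54956575 0.02008457 0.128     ] [[ 0.6774472   0.13912188  0.        ]
 [ 0.70807025 -0.05631414  0.        ]]
[[ 0.64353483  0.12371912  0.15      ]
 [ 0.67072612 -0.04981545  0.15      ]]
[0.57135164 0.02314638 0.        ]
[0.48717886 0.01131666 0.23722   ] [-149.99927222    0.          -82.        ] [4.66304e+02 5.32825e+02 8.38100e+00 4.64000e-01 3.02000e-01 1.13200e+00]
[ 281.285  305.671 -114.766    0.       0.       0.   ]
```

```bash
python3 -m pendant '[[100,100,-60,0,0,0],[281,306,-115,0,0,0],[281,306,-115,0.1,0.07,0.25],[281,306,-115,0.25,0.15,0.6],[281,306,-115,0.25,0.15,0.6],[281,306,-115,0.25,0.15,0.6],[281,306,-115,0.35,0.22,0.9],[350,400,-90,0.464,0.302,1.132],[466,533,8,0.464,0.302,1.132],[466,533,8,0.464,0.302,1.132],[466,533,8,0.464,0.302,1.132],[466,533,8,0.464,0.302,1.132],[466,533,8,0.464,0.302,1.132],[466,533,8,0.464,0.302,1.132],[466,533,8,0.464,0.302,1.132],[466,533,8,0.464,0.302,1.132]]'
python3 - <<'E'
from h import *
s=r.get_state(); print(s['joints'],s['tcp_pos'],s['eef_rot'])
T=tool(); np.savez('T1.npz',R=T[0],t=T[1]); cv2.imwrite('pics/w1.png',r.capture('wrist')[:,:,::-1])
E
```

```text
time_s: 2.1
tcp_pos: [0.4871, 0.0135, 0.2383]
eef_rot: [-149.9, 0.1, -81.8]
contact_force: [-0.5, 1.1, 0.3]
gripper_width: 0.0877
gripper_force: 0.0
[ 30.8234772  -14.69971829 -55.09586206  28.06836121 -23.99557834
 -45.854039  ] [0.48706971 0.01354173 0.23830058] [-1.49922196e+02  1.05604946e-01 -8.18036743e+01]
```

View pics/w1.png

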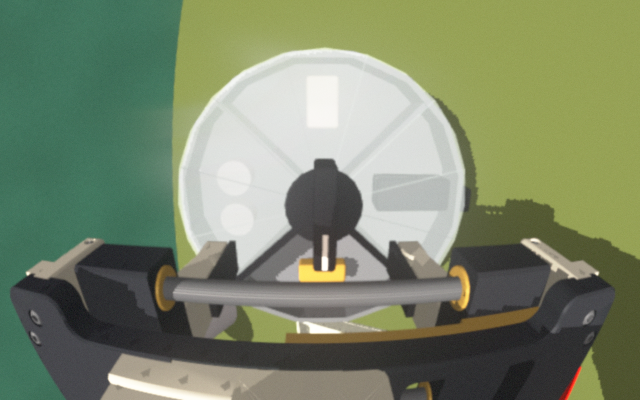

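```bash
python3 - <<'E'
from h import *
from scipy.optimize import least_squares
z=np.load('T1.npz');T=(z['R'],z['t']); im=cv2.imread('pics/w1.png'); hsv=cv2.cvtColor(im,cv2.COLOR_BGR2HSV)
yaw=8; A,C=disp(yaw,[.57135,.02315,0])
g=((hsv[:,:,1]<60)&(hsv[:,:,2]>110)).astype('uint8')
pts=[]
for a in np.radians(np.r_[-155:-5:3]):   # up half of the image
    for k in range(170,90,-1):
        u=int(round(323+k*np.cos(a)));v=int(round(186+k*np.sin(a)))
        if g[v,u] and g[int(round(186+(k-3)*np.sin(a))),int(round(323+(k-3)*np.cos(a)))]: pts.append((323+(k+.5)*np.cos(a),186+(k+.5)*np.sin(a)));break
pts=np.array(pts)
def loc(uv,h): return ((onplane('wrist',uv,C+A[:,2]*h,A[:,2],T)-C)@A)*1e3
q=loc(pts,.0465)
f=least_squares(lambda p:np.hypot(q[:,0]-p[0],q[:,1]-p[1])-p[2],[0,0,135],loss='soft_l1');print('lid centre (up,left,rad)',f.x,np.abs(f.fun).mean())
dark=(hsv[:,:,2]<60).astype('uint8')
# tab
m=dark[180:215,455:480]; v,u=np.nonzero(m); t=[u.mean()+455,v.mean()+180]; print('tab',t,len(u),loc([t],.03))
# knob top bar
m=dark[150:275,285:362]; 
k=[];
for v in list(range(163,172))+list(range(246,258)):
    u=np.nonzero(dark[v,300:350])[0]+300; 
    if len(u): k.append((v,u.min(),u.max()))
print(k)
# case
x=im[170:215,360:460].astype(int).sum(2); cm=(x<np.percentile(x,32)).astype('uint8'); c=max(cv2.findContours(cm,0,2)[0],key=cv2.contourArea); rc=cv2.minAreaRect(c); bx=cv2.boxPoints(rc)+[360,170]; print('case',rc,loc(bx,.03))
# bay walls, from lid circle centre: hue-free; print white line
w=(hsv[225:280,310:340,2]>190)&(hsv[225:280,310:340,1]<60); v,u=np.nonzero(w); 
print('line',len(u)); print(loc([[u.mean()+310,v.mean()+225]],.0915))
E
```

```text
lid centre (up,left,rad) [ -8.49774488   6.9387413  138.47721358] 0.481040154406964
tab [np.float64(nan), np.float64(nan)] 0 [[nan nan nan]]
[(246, np.int64(334), np.int64(334)), (248, np.int64(315), np.int64(315)), (250, np.int64(332), np.int64(332)), (253, np.int64(317), np.int64(317))]
case ((50.5, 23.5), (31.0, 75.0), 90.0) [[ -55.47456581  -15.43497987   29.99868   ]
 [-132.8881303   -16.93858164   29.99868   ]
 [-137.22393558   15.4657304    29.99868   ]
 [ -57.24995151   15.30147605   29.99868   ]]
line 166
[[-8.1595952  32.83432271 91.495974  ]]<stdin>:17: RuntimeWarning: Mean of empty slice.
  ret = ret.dtype.type(ret / rcount)
```

```bash
cat > m.py <<'E'
from h import *
from scipy.optimize import least_squares
z=np.load('T1.npz');T=(z['R'],z['t']); im=cv2.imread('pics/w1.png'); hsv=cv2.cvtColor(im,cv2.COLOR_BGR2HSV)
g=((hsv[:,:,1]<60)&(hsv[:,:,2]>110)).astype('uint8')
pts=[]
for a in np.radians(np.r_[-155:-5:3]):
    for k in range(170,90,-1):
        u=int(round(323+k*np.cos(a)));v=int(round(186+k*np.sin(a)))
        if g[v,u] and g[int(round(186+(k-3)*np.sin(a))),int(round(323+(k-3)*np.cos(a)))]: pts.append((323+(k+.5)*np.cos(a),186+(k+.5)*np.sin(a)));break
pts=np.array(pts); pos=np.array([.57135,.02315,0]); yaw=8
for i in range(6):
    A,C=disp(yaw,pos)
    loc=lambda uv,h: ((onplane('wrist',uv,C+A[:,2]*h,A[:,2],T)-C)@A)*1e3
    q=loc(pts,.0465)
    f=least_squares(lambda p:np.hypot(q[:,0]-p[0],q[:,1]-p[1])-p[2],[0,0,135],loss='soft_l1')
    pos=pos+Ro.from_euler('z',yaw,degrees=True).apply([f.x[0]/866,f.x[1]/1e3,0])
print(pos,f.x)
gr=im.max(2)
tb=gr[183:215,462:474]; print(tb[::3])
mm=(hsv[:,:,2]<75).astype('uint8')
for v in list(range(158,175,3))+list(range(244,268,4)):
    u=np.nonzero(mm[v,305:345])[0]+305; print(v,u.min() if len(u) else 0,u.max() if len(u) else 0)
w=(hsv[225:280,310:340,2]>190)&(hsv[225:280,310:340,1]<60); v,u=np.nonzero(w); print('line',loc([[u.mean()+310,v.mean()+225]],.0915))
bx=np.array([[373,175],[373,209],[448,178],[448,208]],float)
x=im[170:215,360:460].astype(int).sum(2); cm=(x<np.percentile(x,32)).astype('uint8'); c=max(cv2.findContours(cm,0,2)[0],key=cv2.contourArea)
cp=loc(c[:,0]+[360.,170.],.03)[:,:2].astype(np.float32); print('case',cv2.minAreaRect(cp))
a=cv2.resize(im[140:285,260:480],(792,522),interpolation=2); cv2.imwrite('pics/c2.png',a)
E
python3 m.py
```

```text
[0.56109519 0.02713213 0.        ] [-5.54458158e-09 -5.11166639e-07  1.35960134e+02]
[[219 209 180 135 111 103  99 102 101 101 100 101]
 [210 186 153 113  95  96  99  99 100  99 100  99]
 [205 183 151 102  76  67  70  80  85  94  94 100]
 [197 180 147  99  69  70  73  67  79  90  97  98]
 [194 176 145  96  71  68  74  73  81  89 100  97]
 [189 180 145  96  70  67  70  75  85  91  96  97]
 [188 174 144  89  69  66  71  76  90  94  97  96]
 [186 178 145  87  69  69  74  82  94  96  98  96]
 [181 159 112  79  66  62  71  86  93  97  96  95]
 [166 128  84  67  67  71  81  91  96 100  95  98]
 [160 116  98  97  93  96  95  96  96  97  95  94]]
158 0 0
161 0 0
164 323 326
167 0 0
170 0 0
173 0 0
244 314 335
248 314 334
252 315 334
256 315 334
260 315 334
264 316 333
line [[ 0.36910439 25.00614785 91.495974  ]]
case ((-85.71356201171875, -7.429779052734375), (31.628795623779297, 77.26011657714844), 89.88150787353516)
```

View pics/c2.png

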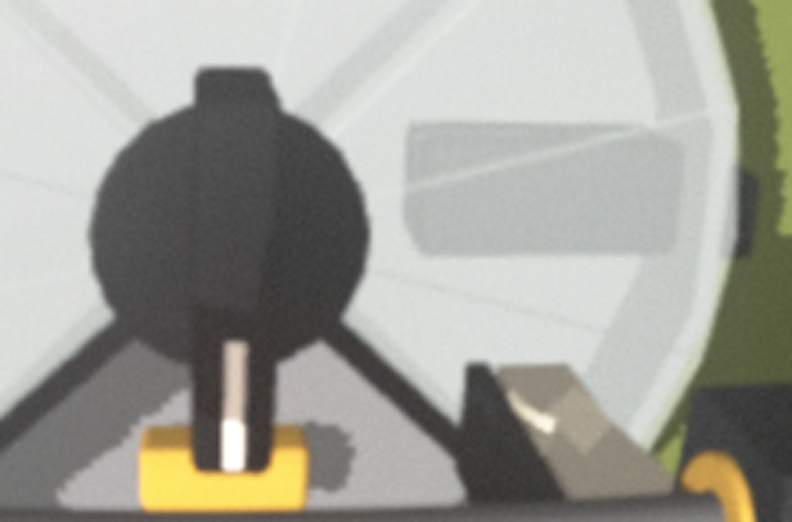

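```bash
cat >> m.py <<'E'
print('---')
for h in (.02,.035): print('tab',loc([[467.5,199.5]],h))
w=loc(np.array([[322,112],[443,0],[150,110],[25,0]])/3.6+[260,140],.04); print('walls',w, np.degrees(np.arctan2(w[:,1],w[:,0])))
# knob top edges (crop px): far end, near end
k=loc(np.array([[197,90],[265,90],[195,300],[262,300]])/3.6+[260,140],.0915); print('knob far',k)
# dark trims of window at lid top
t=loc(np.array([[120,330],[15,425],[340,330],[450,432]])/3.6+[260,140],.0465); print('trim',t,np.degrees(np.arctan2(t[:,1],t[:,0])))
E
python3 m.py | sed '1,/---/d'
```

```text
tab [[-153.62039165    1.38024492   19.99912   ]]
tab [[-145.03512492   -3.13732725   34.99846   ]]
walls [[-22.72063906 -30.1686014   39.99824   ]
 [-51.67508322 -58.40080908  39.99824   ]
 [ 19.21157235 -30.46427024  39.99824   ]
 [ 49.07754458 -57.65461023  39.99824   ]] [-126.98420973 -131.50352844  -57.76338785  -49.59445315]
knob far [[  8.22491215 -44.9674775   91.495974  ]
 [ -5.05342777 -45.0333856   91.495974  ]
 [  8.46513239  -1.17504005  91.495974  ]
 [ -5.36660667  -1.17772765  91.495974  ]]
trim [[ 27.04338059  24.5559145   46.497954  ]
 [ 55.44691288  52.09098444  46.497954  ]
 [-28.65407108  24.58972217  46.497954  ]
 [-60.21724091  54.61626943  46.497954  ]] [ 42.24005806  43.21255429 139.36519056 137.79237226]
```

```bash
cat >> h.py <<'E'
POS=[.5623,.0249,0]; YAW=8
E
python3 - <<'E'
from h import *
A,C=disp(YAW,POS)
for h in(.13,.08): print(row(goal(C,A,0,0,h,0)))
E
```

```text
[-8.0500e-01  8.1820e+00  3.6397e+01 -1.0000e-03  3.0000e-03  2.0000e-03]
[-6.4400e-01  8.2410e+00  8.6395e+01 -1.0000e-03  3.0000e-03  2.0000e-03]
```

```bash
python3 -m pendant '[[-1,8,18,0,0.003,0],[-1,8,36,0,0.003,0],[-1,8,54,0,0.003,0],[-1,8,71,0,0.003,0],[-1,8,86,0,0.003,0],[-1,8,86,0,0.003,0],[-1,8,86,0,0.003,0]]' 50 10
python3 -m pendant '[[0,0,0,0,0,0],[0,0,0,0,0,0],[0,0,0,0,0,0],[0,0,0,0,0,0],[0,0,0,0,0,0],[0,0,0,0,0,0]]' 0 15
python3 - <<'E'
from h import *
A,C=disp(YAW,POS)
R,t=tool(); print((t-C)@A*1e3,row(goal(C,A,0,0,.08,0)),r.get_state()['joints'])
E
```

```text
time_s: 3.02
tcp_pos: [0.5296, 0.0124, 0.1745]
eef_rot: [-151.4, 0.8, -81.6]
contact_force: [0.3, 0.5, 0.4]
gripper_width: 0.0504
gripper_force: 0.0
time_s: 3.78
tcp_pos: [0.528, 0.0106, 0.1734]
eef_rot: [-151.7, 0.7, -81.8]
contact_force: [-35.0, 5.4, 0.4]
gripper_width: 0.0401
gripper_force: 14.2
[10.60296398 -9.40306452 90.19030826] [-9.2490e+00  1.0327e+01  1.0610e+01  2.9000e-02  1.2000e-02 -3.0000e-03] [ 21.93874908  -3.56112105 -58.28148143  38.31650966  -9.56139978
 -50.4111978 ]
```

```bash
cat > log.py <<'E'
from h import *
s=r.get_state(); open('states.txt','a').write(' '.join(map(str,np.r_[s['joints'],s['tcp_pos'],s['eef_rot']]))+'\n'); print(np.round(s['joints'],2),s['tcp_pos'],s['eef_rot'],s['contact_force'])
E
echo "90.934 20.546 0.682 0 -70.136 -16.507 0.181 0.65 0.246 180 0 -15.577
30.8234772  -14.69971829 -55.09586206  28.06836121 -23.99557834 -45.854039 0.48706971 0.01354173 0.23830058 -1.49922196e+02  1.05604946e-01 -8.18036743e+01" > states.txt
python3 log.py
python3 -m pendant '[[0,0,0,0,0,0],[0,0,0,0,0,0],[0,0,-30,0,0,0],[0,0,-60,0,0,0],[0,0,-85,0,0,0],[0,0,-85,0,0,0]]' 70 10
python3 log.py
python3 -m pendant '[[0,0,-40,-0.1,0,0.1],[0,50,-90,-0.2,0,0.3],[0,80,-130,-0.4,0.1,0.4],[0,80,-130,-0.4,0.1,0.4]]'
python3 log.py
cat > fit.py <<'E'
from h import *
from scipy.optimize import least_squares
D=np.loadtxt('states.txt')
def fk(q,p,s4=1,s6=1):
    q=np.radians(q); E=lambda a,x:Ro.from_euler(a,x).as_matrix()
    R=E('z',q[0]); t=R@[p[0],0,p[1]]
    R=R@E('y',q[1]); t=t+R@[p[2],0,p[3]]
    R=R@E('y',-q[2]); t=t+R@[p[4],p[8],p[5]]
    R=R@E('x',s4*q[3]); t=t+R@[0,p[6],p[9]]
    R=R@E('y',-q[4]); t=t+R@[p[7],0,p[10]]
    R=R@E('x',s6*q[5])
    return R@np.array([[0,0,1.],[-1,0,0],[0,-1,0]])if 0 else R,t
if __name__=='__main__':
    for s4 in(1,-1):
        for s6 in(1,-1):
            Rs=[fk(d[:6],np.zeros(11),s4,s6)[0].T@Ro.from_euler('xyz',d[9:],degrees=True).as_matrix() for d in D]
            print(s4,s6,np.round(np.std(Rs,axis=0).max(),4)); 
            if np.std(Rs,axis=0).max()<.02: print(np.round(Rs[0],3)); best=(s4,s6)
    x0=np.array([0,.3,0,.4,.4,0,-.19,.25,0,0,0])
    f=least_squares(lambda p:np.r_[np.concatenate([fk(d[:6],p,*best)[1]-d[6:9] for d in D])*1e3,(p-x0)*.3],x0); print(np.round(f.x,4),np.abs(f.fun[:3*len(D)]).reshape(-1,3).max(1)); np.save('p.npy',np.r_[f.x,best])
E
python3 fit.py
```

```text
[ 21.94  -3.56 -58.28  38.32  -9.56 -50.41] [0.5280436  0.0105901  0.17340996] [-151.6826684     0.66854949  -81.83793396] [-35.0300419    5.3684767    0.41118025]
time_s: 4.53
tcp_pos: [0.4902, 0.0061, 0.2516]
eef_rot: [-151.2, 0.9, -81.6]
contact_force: [0.2, -0.4, -0.6]
gripper_width: 0.07
gripper_force: 0.0
[ 29.9  -14.52 -49.9   19.94 -28.7  -37.05] [0.49020641 0.00609917 0.2516206 ] [-151.16369261    0.89167798  -81.55872407] [ 0.23604735 -0.39823484 -0.58840841]
time_s: 5.03
tcp_pos: [0.3583, -0.015, 0.3274]
eef_rot: [-175.2, 2.0, -105.1]
contact_force: [0.5, 0.7, -0.1]
gripper_width: 0.0702
gripper_force: 0.0
[ 32.62 -18.59 -30.01   2.35 -73.87 -48.4 ] [ 0.35831775 -0.01499749  0.32739791] [-175.15473488    1.98146937 -105.14089408] [ 0.47872743  0.68966524 -0.07104259]
1 1 0.3714
1 -1 0.3973
-1 1 0.3762
-1 -1 0.0
[[-0. -0.  1.]
 [-1.  0. -0.]
 [-0. -1. -0.]]
[-7.000e-04  1.994e-01 -1.000e-03  6.014e-01  4.646e-01  1.100e-03
 -1.925e-01  3.591e-01  9.000e-04 -9.000e-04  5.000e-04] [0.09070382 0.04080377 0.01677051 0.01673339 0.08443971]
```

```bash
cat >> h.py <<'E'
LO=np.array([-176.03,-82.01,-58.28,-173.87,-174.79,-173.66]);HI=np.array([176.03,121.73,71.71,95.51,-.11,173.66])
def fkt(q):
    from fit import fk
    p=np.load('p.npy'); R,t=fk(q,p[:11],p[11],p[12]); return R@np.array([[0,0,1.],[-1,0,0],[0,-1,0]]),t
def ik(G,n=60,seed=0,q0=None):
    from scipy.optimize import least_squares
    rng=np.random.default_rng(seed); S=[]
    def e(q): R,t=fkt(q); return np.r_[(t-G[1])*5,Ro.from_matrix(G[0].T@R).as_rotvec()]
    for q in ([q0] if q0 is not None else rng.uniform(LO,HI,(n,6))):
        f=least_squares(e,np.clip(q,LO+.01,HI-.01),bounds=(LO,HI),x_scale=30,max_nfev=60)
        if np.linalg.norm(f.fun)<2e-3 and not any(np.abs(s-f.x).max()<2 for s in S): S.append(f.x)
    return S
E
python3 - <<'E'
from h import *
A,C=disp(YAW,POS)
for h in(.08,.17):
  for a in (0,180):
    print(h,a)
    for s in ik(goal(C,A,0,0,h,a),60): print(np.round(s,1))
E
```

```text
0.08 0
0.08 180
0.17 0
[ 31.7 -15.8 -56.2  28.9 -24.6 -47.5]
0.17 180
[ 31.7 -15.8 -56.2  28.9 -24.6 132.5]
```

```bash
cat >> h.py <<'E'
def tilt(G,b): return G[0]@Ro.from_euler('y',b,degrees=True).as_matrix(),G[1]
E
cat > scan.py <<'E'
from h import *
A,C=disp(YAW,POS)
for b in (-40,-30,-20,20,30,40):
    for a in (0,30,60,90):
        S=ik(tilt(goal(C,A,0,0,.082,a),b),25)
        print(b,a,[list(np.round(s).astype(int)) for s in S],flush=True)
E
time python3 scan.py
```

```text
-40 0 [[np.int64(-16), np.int64(15), np.int64(-17), np.int64(-55), np.int64(-64), np.int64(63)]]
-40 30 [[np.int64(-4), np.int64(16), np.int64(-12), np.int64(-38), np.int64(-68), np.int64(67)]]
-40 60 [[np.int64(9), np.int64(17), np.int64(-11), np.int64(-20), np.int64(-69), np.int64(73)]]
-40 90 [[np.int64(22), np.int64(16), np.int64(-17), np.int64(-3), np.int64(-66), np.int64(77)]]
-30 0 [[np.int64(-8), np.int64(9), np.int64(-22), np.int64(-50), np.int64(-52), np.int64(54)]]
-30 30 [[np.int64(2), np.int64(10), np.int64(-19), np.int64(-33), np.int64(-55), np.int64(61)]]
-30 60 [[np.int64(13), np.int64(11), np.int64(-19), np.int64(-17), np.int64(-56), np.int64(68)]]
-30 90 [[np.int64(24), np.int64(10), np.int64(-25), np.int64(0), np.int64(-54), np.int64(74)]]
-20 0 [[np.int64(3), np.int64(3), np.int64(-28), np.int64(-39), np.int64(-37), np.int64(38)]]
-20 30 [[np.int64(10), np.int64(5), np.int64(-27), np.int64(-26), np.int64(-41), np.int64(50)]]
-20 60 [[np.int64(18), np.int64(5), np.int64(-29), np.int64(-11), np.int64(-42), np.int64(60)]]
-20 90 [[np.int64(26), np.int64(5), np.int64(-35), np.int64(5), np.int64(-41), np.int64(69)]]
20 0 []
20 30 []
20 60 []
20 90 []
30 0 []
30 30 []
30 60 [[np.int64(-27), np.int64(1), np.int64(-57), np.int64(-146), np.int64(-28), np.int64(-128)]]
30 90 [[np.int64(-25), np.int64(1), np.int64(-45), np.int64(-111), np.int64(-31), np.int64(-138)]]
40 0 []
40 30 []
40 60 []
40 90 [[np.int64(-42), np.int64(17), np.int64(-56), np.int64(-123), np.int64(-60), np.int64(-105)]]
real	0m15.660s
user	0m15.755s
sys	0m0.495s
```

```bash
python3 - <<'E'
from h import *
A,C=disp(YAW,POS)
for rr in(-90,-100):
  for b in (0,-10,-15,-20,-30):
    for h in (.024,.12): print(rr,b,h,[s.round().astype(int).tolist() for s in ik(tilt(goal(C,A,rr/1e3,-.005,h,90),b),25)],flush=True)
b=-25
for h in(.16,.082): 
    G=tilt(goal(C,A,0,0,.082,0),b); G=(G[0],G[1]-G[0][:,2]*(h-.082)); print(row(G),ik(G,20))
E
```

```text
-90 0 0.024 []
-90 0 0.12 []
-90 -10 0.024 []
-90 -10 0.12 []
-90 -15 0.024 [[27, 7, -57, 22, -13, 50]]
-90 -15 0.12 [[32, -8, -52, 11, -32, 57]]
-90 -20 0.024 [[27, 9, -48, 8, -24, 64]]
-90 -20 0.12 [[30, -4, -47, 6, -39, 63]]
-90 -30 0.024 [[25, 13, -37, 0, -39, 73]]
-90 -30 0.12 [[27, 2, -37, 0, -51, 71]]
-100 0 0.024 []
-100 0 0.12 []
-100 -10 0.024 []
-100 -10 0.12 []
-100 -15 0.024 []
-100 -15 0.12 [[33, -8, -54, 12, -31, 56]]
-100 -20 0.024 [[28, 8, -50, 9, -22, 62]]
-100 -20 0.12 [[31, -5, -48, 6, -38, 62]]
-100 -30 0.024 [[25, 13, -39, 0, -38, 73]]
-100 -30 0.12 [[27, 1, -38, 0, -50, 71]]
[ -27.821 -119.8    116.728    0.333   -0.513   -0.487] [array([ -7.61855563,  -0.45058347, -23.17777315, -41.4365122 ,
       -53.07063017,  43.88817242])]
[ -69.88  -133.981  180.866    0.333   -0.513   -0.487] [array([ -3.0472985 ,   5.79925851, -24.83950525, -45.67642439,
       -44.52106846,  47.18989866])]
```

```bash
python3 -m pendant '[[0,-20,20,0.05,-0.1,-0.1],[0,-40,40,0.12,-0.2,-0.2],[-10,-60,60,0.2,-0.3,-0.3],[-20,-100,90,0.28,-0.42,-0.4],[-28,-120,117,0.333,-0.513,-0.487],[-28,-120,117,0.333,-0.513,-0.487],[-28,-120,117,0.333,-0.513,-0.487],[-28,-120,117,0.333,-0.513,-0.487]]' 50 10
python3 - <<'E'
from h import *
A,C=disp(YAW,POS); print(row(tilt(goal(C,A,0,0,.082,0),-25)),r.get_state()['joints'].round(1))
T=tool(); np.savez('T2.npz',R=T[0],t=T[1]); im=r.capture('wrist')[:,:,::-1].copy()
for P in (C+A@[0,0,.0915],C+A@[0,.042,.0915],C+A@[0,-.042,.0915],C+A@[-.134,0,.04],C+A@[.134,0,.04]): cv2.circle(im,tuple(int(round(x)) for x in proj('wrist',P,T)[0]),2,(0,0,255),-1)
cv2.imwrite('pics/w2.png',im)
E
```

```text
time_s: 6.02
tcp_pos: [0.4914, -0.0191, 0.2186]
eef_rot: [-147.9, 21.5, -69.1]
contact_force: [0.1, 1.0, 0.0]
gripper_width: 0.0504
gripper_force: 0.0
[-2.1710e+00 -2.1480e+00  7.5452e+01  5.0000e-03 -2.0000e-03 -3.0000e-03] [ -7.4  -0.2 -23.4 -41.3 -52.7  43.7]
```

View pics/w2.png

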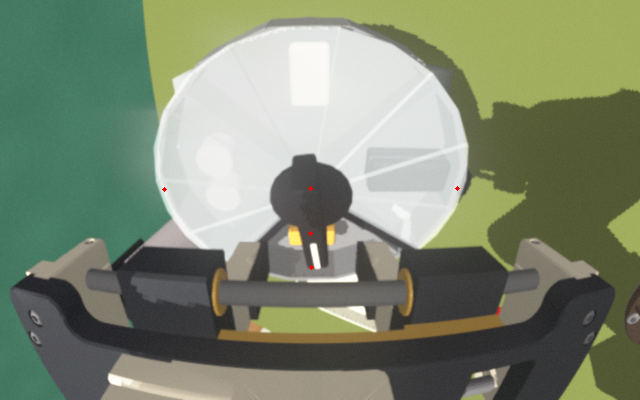

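```bash
python3 - <<'E'
from h import *
A,C=disp(YAW,POS); print(row(tilt(goal(C,A,0,0,.082,4),-25)))
z=np.load('T2.npz');T=(z['R'],z['t'])
for h in(.0535,.0915):
  for a in (0,4): print(h,a,proj('wrist',[C+A@[-l*np.sin(np.radians(a)),l*np.cos(np.radians(a)),h] for l in(-.042,.03,.042)],T).round(1).tolist())
E
```

```text
[-1.2500e+00 -1.6340e+00  7.5727e+01 -2.5000e-02 -1.0000e-03 -6.4000e-02]
0.0535 0 [[310.1, 154.4], [310.5, 223.5], [310.6, 232.7]]
0.0535 4 [[306.1, 154.5], [312.9, 223.5], [313.8, 232.6]]
0.0915 0 [[310.2, 187.5], [310.7, 257.8], [310.8, 266.7]]
0.0915 4 [[305.5, 187.7], [313.3, 257.8], [314.3, 266.6]]
```

```bash
python3 -m pendant '[[0,0,15,-0.047,-0.001,-0.11],[-1,-1,35,-0.047,-0.001,-0.11],[-1,-1,55,-0.047,-0.001,-0.11],[-1,-1,70,-0.047,-0.001,-0.11],[-1,-1,76,-0.047,-0.001,-0.11],[-1,-1,76,-0.047,-0.001,-0.11],[-1,-1,76,-0.047,-0.001,-0.11]]'
python3 -m pendant '[[0,0,0,0,0,0],[0,0,0,0,0,0],[0,0,0,0,0,0],[0,0,0,0,0,0],[0,0,0,0,0,0],[0,0,0,0,0,0],[0,0,0,0,0,0],[0,0,0,0,0,0]]' 0 15
python3 - <<'E'
from h import *
A,C=disp(YAW,POS); R,t=tool(); print((t-C)@A*1e3)
for a in range(7,98,10):print(a,row(tilt(goal(C,A,0,0,.082,a),-25)).tolist())
E
```

```text
time_s: 6.95
tcp_pos: [0.522, 0.0191, 0.1609]
eef_rot: [-148.4, 18.1, -63.1]
contact_force: [0.7, -0.3, 0.7]
gripper_width: 0.0499
gripper_force: 0.0
time_s: 7.95
tcp_pos: [0.521, 0.019, 0.1598]
eef_rot: [-148.5, 18.2, -63.1]
contact_force: [-4.9, -3.6, 0.9]
gripper_width: 0.018
gripper_force: 15.0
[-1.22753288e+00 -8.07817980e-02  8.13226697e+01]
7 [-0.223, -1.228, -0.64, 0.0, 0.001, -0.0]
17 [-0.223, -1.228, -0.64, -0.074, 0.001, -0.158]
27 [-0.223, -1.228, -0.64, -0.148, 0.001, -0.316]
37 [-0.223, -1.228, -0.64, -0.221, 0.001, -0.474]
47 [-0.223, -1.228, -0.64, -0.295, 0.001, -0.633]
57 [-0.223, -1.228, -0.64, -0.369, 0.001, -0.791]
67 [-0.223, -1.228, -0.64, -0.443, 0.001, -0.949]
77 [-0.223, -1.228, -0.64, -0.517, 0.001, -1.107]
87 [-0.223, -1.228, -0.64, -0.591, 0.001, -1.265]
97 [-0.223, -1.228, -0.64, -0.665, 0.001, -1.423]
```

```bash
python3 -m pendant '[[0,0,0,0,0,0],[0,0,0,0,0,0],[0,0,0,-0.037,0,-0.079],[0,0,0,-0.074,0,-0.158],[0,0,0,-0.111,0,-0.237],[0,0,0,-0.148,0,-0.316],[0,0,0,-0.185,0,-0.395],[0,0,0,-0.221,0,-0.474],[0,0,0,-0.258,0,-0.553],[0,0,0,-0.295,0,-0.633],[0,0,0,-0.332,0,-0.711],[0,0,0,-0.369,0,-0.791]]' 0 45
python3 - <<'E'
from h import *
A,C=disp(YAW,POS); R,t=tool(); print((t-C)@A*1e3)
for a in (57,67,77,90,92):print(a,row(tilt(goal(C,A,0,0,.082,a),-25)).tolist())
E
```

```text
time_s: 9.45
tcp_pos: [0.5212, 0.0193, 0.16]
eef_rot: [-164.2, -0.8, -21.4]
contact_force: [-2.6, -1.8, -0.9]
gripper_width: 0.0175
gripper_force: 45.0
[-0.88847375  0.13849142 81.33010826]
57 [0.462, -0.367, -0.951, 0.0, 0.001, 0.002]
67 [0.462, -0.367, -0.951, -0.074, 0.001, -0.156]
77 [0.462, -0.367, -0.951, -0.148, 0.001, -0.314]
90 [0.462, -0.367, -0.951, -0.244, 0.0, -0.52]
92 [0.462, -0.367, -0.951, -0.258, 0.0, -0.551]
```

```bash
python3 -m pendant '[[0,0,0,-0.037,0,-0.079],[0,0,0,-0.074,0,-0.156],[0,0,0,-0.111,0,-0.235],[0,0,0,-0.148,0,-0.314],[0,0,0,-0.185,0,-0.393],[0,0,0,-0.221,0,-0.471],[0,0,0,-0.244,0,-0.52],[0,0,0,-0.244,0,-0.52],[0,0,0,-0.244,0,-0.52]]'
python3 - <<'E'
from h import *
A,C=disp(YAW,POS); R,t=tool(); print((t-C)@A*1e3,row(tilt(goal(C,A,0,0,.082,90),-25)))
T=tool(); np.savez('T3.npz',R=T[0],t=T[1]); im=r.capture('wrist')[:,:,::-1]; cv2.imwrite('pics/w3.png',im);cv2.imwrite('pics/t3.png',r.capture('top')[:,:,::-1])
b=cv2.resize(cv2.imread('pics/t3.png')[130:240,255:380],(400,352),interpolation=2); cv2.imwrite('pics/w3b.png',cv2.hconcat([cv2.resize(im[0:300,130:490],(400,352)),b]))
E
```

```text
time_s: 10.58
tcp_pos: [0.5213, 0.0195, 0.16]
eef_rot: [-179.9, -5.0, 7.8]
contact_force: [-5.7, 1.9, 0.4]
gripper_width: 0.0178
gripper_force: 45.0
[-0.78984588  0.35757936 81.33036834] [ 0.435  0.355 -0.938 -0.002  0.    -0.003]
```

View pics/w3b.png

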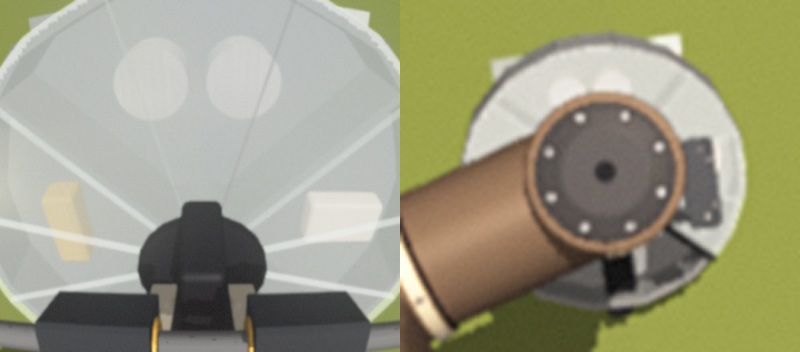

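```bash
python3 -m pendant '[[0,0,0,0,0,0],[0,0,0,0,0,0],[0,0,0,0,0,0],[0,0,-25,0,0,0],[0,0,-55,0,0,0],[0,0,-90,0,0,0],[-30,0,-120,0,0,0],[-70,0,-130,0,0,0],[-90,0,-130,0,0,0],[-90,0,-130,0,0,0]]' 60 10
python3 - <<'E'
from h import *
A,C=disp(YAW,POS)
T=tool(); np.savez('T4.npz',R=T[0],t=T[1]); im=r.capture('wrist')[:,:,::-1]; cv2.imwrite('pics/w4.png',im)
cv2.imwrite('pics/w4c.png',cv2.resize(im[60:310,150:480],(792,600),interpolation=2))
E
```

```text
time_s: 11.92
tcp_pos: [0.421, 0.0052, 0.2826]
eef_rot: [-179.9, -5.2, 7.9]
contact_force: [1.1, 0.1, -0.2]
gripper_width: 0.0599
gripper_force: 0.0
```

View pics/w4c.png

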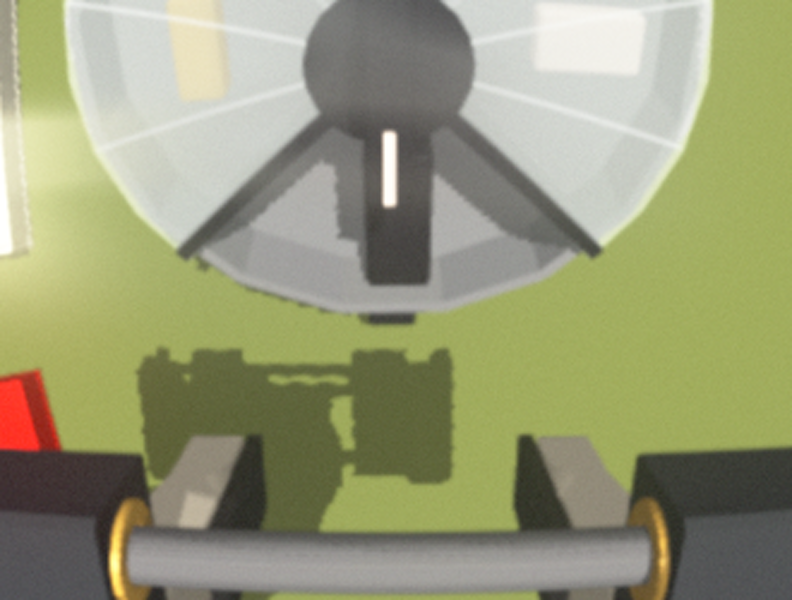

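```bash
python3 - <<'E'
from h import *
A,C=disp(YAW,POS); z=np.load('T4.npz');T=(z['R'],z['t'])
loc=lambda uv,h: (((onplane('wrist',np.array(uv)/2.4+[150,60],C+A[:,2]*h,A[:,2],T)-C)@A)*1e3).round(1)
print('trim',loc([[180,252],[325,122],[600,252],[455,122]],.0465).tolist())
print('line',loc([[389.5,130],[389.5,207]],.0915).tolist())
print('tab',loc([[388,318]],.04).tolist(),loc([[388,318]],.03).tolist())
print('case lower top edge',loc([[365,283],[430,283]],.03).tolist())
im=cv2.imread('pics/w4.png');hsv=cv2.cvtColor(im,cv2.COLOR_BGR2HSV)
# lid outline both sides
g=(hsv[:,:,1]<70)&(hsv[:,:,2]>120)
for v in range(70,115,8):
    u=np.nonzero(g[v,165:460])[0]+165; q=(((onplane('wrist',[[u.min(),v],[u.max()+1,v]],C+A[:,2]*.0465,A[:,2],T)-C)@A)*1e3); print(v,u.min(),u.max(),q.round(1)[:,:2].tolist())
t=hsv[:,:,2]; print(t[188:198:2,292:332])
E
```

```text
trim [[-92.7, 100.9, 46.5], [-27.1, 27.5, 46.5], [-93.0, -100.0, 46.5], [-27.2, -26.8, 46.5]]
line [[-9.5, 0.5, 91.5], [-41.8, 0.5, 91.5]]
tab [[-140.2, 1.6, 40.0]] [[-148.6, 1.6, 30.0]]
case lower top edge [[-125.2, 13.3, 30.0], [-125.2, -19.9, 30.0]]
70 177 446 [[25.0, 133.5], [24.4, -131.9]]
78 177 445 [[16.5, 135.2], [15.8, -132.4]]
86 178 445 [[7.7, 135.9], [7.1, -134.2]]
94 179 444 [[-1.3, 136.7], [-1.8, -134.9]]
102 181 441 [[-10.5, 136.4], [-11.1, -133.4]]
110 165 439 [[-17.8, 157.4], [-20.5, -133.1]]
[[177 174 174 174 173 174 174 175 174 173 174 174 174 177 173 174 174 175
  172 170 171 173 175 172 171 172 170 170 171 171 171 173 172 175 174 174
  176 173 176 176]
 [162 160 155 153 162 168 163 146 138 135 137 132 125 121 122 125 124 125
  122 119 119 117 116 116 115 113 113 116 114 117 123 143 162 165 166 168
  174 171 174 175]
 [171 168 168 167 167 170 160 137 115 104 103  88  70  66  71  70  68  65
   68  74  67  67  68  70  69  74  64  70  68  79 100 137 164 170 173 172
  172 171 170 173]
 [169 173 174 171 171 170 174 165 146 134 121 107  96  90  83  82  86  87
   86  85  86  85  84  88  84  88  86  90  89 100 123 151 167 172 175 172
  171 171 173 172]
 [170 171 169 170 173 171 172 169 167 168 167 164 160 154 154 154 157 158
  157 157 157 161 155 157 158 159 157 160 164 161 171 171 173 174 173 172
  172 171 172 172]]
```

```bash
python3 - <<'E'
from h import *
A,C=disp(YAW,POS)
for b in (-16,-17,-18):
  for h in (.034,.06,.09,.13):
    G=tilt(goal(C,A,-.102,-.003,h,90),b); print(b,h,[s.round(1).tolist() for s in ik(G,15)],row(G).tolist())
print(r.get_state()['joints'].round(1))
# placing: case x at azimuth f
for f in range(0,360,45):
    a=np.radians(f); B=np.c_[[np.cos(a),np.sin(a),0],[-np.sin(a),np.cos(a),0],[0,0,1]]
    G=tilt(goal(np.array([.4946,.3215,.004]),B,-.0,0,.036,90),-17); print(f,[s.round(0).tolist() for s in ik(G,15)])
E
```

```text
-16 0.034 [[28.5, 5.2, -56.8, 18.3, -15.6, 52.3]] [17.099, 3.477, 216.455, -0.001, 0.155, -0.002]
-16 0.06 [[30.0, 1.2, -55.4, 14.7, -20.9, 54.8]] [6.171, 3.467, 192.863, -0.001, 0.155, -0.002]
-16 0.09 [[31.5, -3.3, -54.2, 12.3, -26.8, 56.1]] [-6.438, 3.455, 165.643, -0.001, 0.155, -0.002]
-16 0.13 [[33.4, -9.2, -52.5, 10.6, -34.5, 56.5]] [-23.25, 3.438, 129.348, -0.001, 0.155, -0.002]
-17 0.034 [[28.7, 5.6, -54.9, 15.0, -17.9, 55.5]] [17.099, 3.477, 216.455, -0.001, 0.137, -0.002]
-17 0.06 [[29.9, 1.7, -53.9, 12.5, -22.8, 57.1]] [6.171, 3.467, 192.863, -0.001, 0.137, -0.002]
-17 0.09 [[31.2, -2.7, -52.8, 10.8, -28.3, 57.8]] [-6.438, 3.455, 165.643, -0.001, 0.137, -0.002]
-17 0.13 [[33.0, -8.6, -51.3, 9.4, -35.8, 57.9]] [-23.25, 3.438, 129.348, -0.001, 0.137, -0.002]
-18 0.034 [[28.7, 6.1, -53.2, 12.4, -20.0, 58.0]] [17.099, 3.477, 216.455, -0.001, 0.12, -0.001]
-18 0.06 [[29.7, 2.2, -52.4, 10.7, -24.6, 59.0]] [6.171, 3.467, 192.863, -0.001, 0.12, -0.001]
-18 0.09 [[30.9, -2.2, -51.5, 9.3, -29.9, 59.4]] [-6.438, 3.455, 165.643, -0.001, 0.12, -0.001]
-18 0.13 [[32.6, -7.9, -50.2, 8.3, -37.0, 59.3]] [-23.25, 3.438, 129.348, -0.001, 0.12, -0.001]
[ 29.5  -9.4 -29.4   2.  -65.2  67.6]
0 [[44.0, 32.0, -7.0, -13.0, -64.0, 53.0]]
45 [[51.0, 33.0, -9.0, -2.0, -64.0, 85.0]]
90 [[58.0, 30.0, -20.0, 11.0, -54.0, 115.0]]
135 [[60.0, 25.0, -37.0, 28.0, -37.0, 141.0]]
180 [[50.0, 18.0, -53.0, 60.0, -15.0, 161.0]]
225 [[53.0, 19.0, -42.0, 11.0, -13.0, -108.0]]
270 [[43.0, 22.0, -22.0, -21.0, -36.0, -27.0]]
315 [[40.0, 28.0, -12.0, -21.0, -54.0, 18.0]]
```

```bash
python3 -m pendant '[[-23,3,40,0,0.08,0],[-23,3,80,0,0.146,0],[-23,3,110,0,0.146,0],[-23,3,129,0,0.146,0],[-15,3,147,0,0.146,0],[-6,3,166,0,0.146,0],[-6,3,166,0,0.146,0],[-6,3,166,0,0.146,0]]' 46 10
python3 - <<'E'
from h import *
A,C=disp(YAW,POS);R,t=tool();print((t-C)@A*1e3,r.get_state()['joints'].round(1))
for h in(.06,.034): print(row(tilt(goal(C,A,-.102,-.003,h,90),-16.5)))
cv2.imwrite('pics/w5.png',r.capture('wrist')[:,:,::-1])
E
```

```text
time_s: 12.98
tcp_pos: [0.4309, 0.0036, 0.1162]
eef_rot: [-180.0, -13.4, 7.9]
contact_force: [-0.9, -0.1, -0.3]
gripper_width: 0.046
gripper_force: 0.0
[-102.12992683   -2.77868712   89.20081068] [ 31.3  -2.8 -53.5  11.5 -27.5  56.9]
[ 8.4840e+00  1.9700e-01  2.7945e+01  0.0000e+00  2.0000e-03 -2.0000e-03]
[ 1.5922e+01  1.7500e-01  5.2858e+01  0.0000e+00  2.0000e-03 -2.0000e-03]
```

View pics/w5.png

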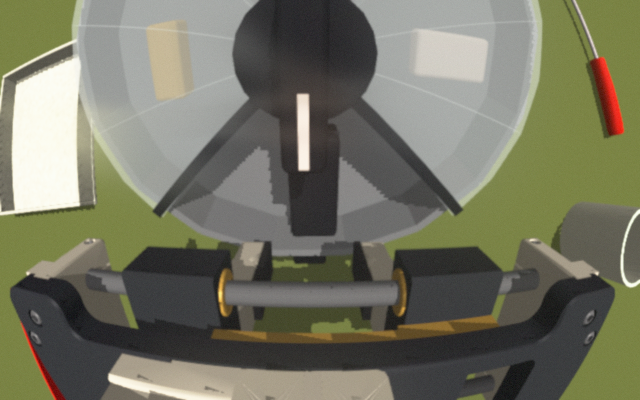

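```bash
python3 -m pendant '[[2,0,8,0,0.002,0],[5,0,16,0,0.002,0],[8,0,28,0,0.002,0],[11,0,38,0,0.002,0],[13,0,45,0,0.002,0]]'
python3 -m pendant '[[1,0,3,0,0,0],[2,0,6,0,0,0],[3,0,8,0,0,0],[3,0,8,0,0,0],[3,0,8,0,0,0]]'
python3 - <<'E'
from h import *
A,C=disp(YAW,POS);R,t=tool();print((t-C)@A*1e3,r.get_state()['joints'].round(1))
E
```

```text
time_s: 13.65
tcp_pos: [0.4538, 0.0068, 0.0745]
eef_rot: [-180.0, -13.5, 7.9]
contact_force: [0.5, 0.8, -0.8]
gripper_width: 0.0459
gripper_force: 0.0
time_s: 14.28
tcp_pos: [0.4584, 0.0076, 0.0684]
eef_rot: [-180.0, -13.5, 7.9]
contact_force: [-0.4, 0.3, -0.3]
gripper_width: 0.0457
gripper_force: 0.0
[-102.03665799   -2.67106199   33.92686156] [ 28.7   5.4 -56.   16.7 -16.6  53.7]
```

No contact. Close on the case gently, then firmly.

```bash
python3 -m pendant '[[0,0,0,0,0,0],[0,0,0,0,0,0],[0,0,0,0,0,0],[0,0,0,0,0,0],[0,0,0,0,0,0],[0,0,0,0,0,0]]' 0 10
python3 -m pendant '[[0,0,0,0,0,0],[0,0,0,0,0,0]]' 0 25
python3 - <<'E'
from h import *
A,C=disp(YAW,POS);R,t=tool();print((t-C)@A*1e3)
for h in(.05,.09,.13): print(row(tilt(goal(C,A,-.102,-.0027,h,90),-16.5)))
E
```

```text
time_s: 15.02
tcp_pos: [0.4583, 0.0075, 0.0682]
eef_rot: [-180.0, -13.5, 7.9]
contact_force: [-2.8, -0.4, 4.1]
gripper_width: 0.0322
gripper_force: 10.0
time_s: 15.28
tcp_pos: [0.4583, 0.0075, 0.0682]
eef_rot: [-180.0, -13.5, 7.9]
contact_force: [-3.1, 1.1, 5.5]
gripper_width: 0.0317
gripper_force: 25.0
[-102.15839392   -2.73981342   33.86094685]
[-4.4190e+00 -3.5000e-02 -1.5521e+01 -0.0000e+00 -0.0000e+00 -2.0000e-03]
[-1.5761e+01 -2.2000e-02 -5.3879e+01 -0.0000e+00 -0.0000e+00 -2.0000e-03]
[-2.7103e+01 -1.0000e-02 -9.2236e+01 -0.0000e+00 -0.0000e+00 -2.0000e-03]
```

```bash
python3 -m pendant '[[-1,0,-4,0,0,0],[-2,0,-8,0,0,0],[-4,0,-14,0,0,0],[-7,0,-24,0,0,0],[-11,0,-38,0,0,0],[-16,0,-54,0,0,0],[-21,0,-72,0,0,0],[-27,0,-92,0,0,0],[-27,0,-92,0,0,0],[-27,0,-92,0,0,0]]'
python3 - <<'E'
from h import *
print(r.get_state()['joints'].round(1))
T=tool(); np.savez('T6.npz',R=T[0],t=T[1]); im=r.capture('wrist')[:,:,::-1]; cv2.imwrite('pics/w6.png',im)
im=cv2.imread('pics/top0.png')
# tray plan: case x azimuth along tray x or y ; measure tray rim corners from top image
w=np.array([[0.56371571,0.41469842],[0.59356992,0.26536238],[0.42521099,0.22913777],[0.39575803,0.3767098]]);c=w.mean(0)
for i in range(4): d=w[(i+1)%4]-w[i]; print(np.hypot(*d),np.degrees(np.arctan2(d[1],d[0])))
for f in (11,-79):
    a=np.radians(f); B=np.c_[[np.cos(a),np.sin(a),0],[-np.sin(a),np.cos(a),0],[0,0,1]]
    for h in (.15,.06,.037):
        G=tilt(goal(np.array([.4946,.3215,.004]),B,-.013,0,h,90),-16.5); print(f,h,G[1].round(3),row(G).tolist(),[s.round(0).tolist() for s in ik(G,12)])
E
```

```text
time_s: 16.52
tcp_pos: [0.411, 0.001, 0.1513]
eef_rot: [-179.9, -13.6, 7.9]
contact_force: [0.2, 0.2, -1.4]
gripper_width: 0.0316
gripper_force: 25.0
[ 33.3  -8.9 -52.   10.  -34.9  57. ]
0.15229092782436418 -78.69486274516636
0.17221193826328357 -167.85719434628695
0.1504824936365772 101.28699140710803
0.17220022508837438 12.744702847584492
11 0.15 [0.482 0.319 0.154] [111.513, -305.32, 23.921, -0.002, -0.524, -0.055] [[46.0, 25.0, -3.0, -10.0, -76.0, 58.0]]
11 0.06 [0.482 0.319 0.064] [90.492, -305.253, 111.431, -0.002, -0.524, -0.055] [[46.0, 30.0, -8.0, -10.0, -66.0, 60.0]]
11 0.037 [0.482 0.319 0.041] [85.12, -305.236, 133.795, -0.002, -0.524, -0.055] [[46.0, 32.0, -9.0, -11.0, -64.0, 60.0]]
-79 0.15 [0.492 0.334 0.154] [123.449, -319.004, 26.798, 0.039, -0.418, 1.531] [[44.0, 15.0, -14.0, -18.0, -52.0, -23.0]]
-79 0.06 [0.492 0.334 0.064] [102.429, -318.937, 114.309, 0.039, -0.418, 1.531] [[43.0, 22.0, -18.0, -21.0, -43.0, -18.0]]
-79 0.037 [0.492 0.334 0.041] [97.057, -318.92, 136.673, 0.039, -0.418, 1.531] [[43.0, 24.0, -19.0, -22.0, -41.0, -16.0]]
```

View pics/w6.png

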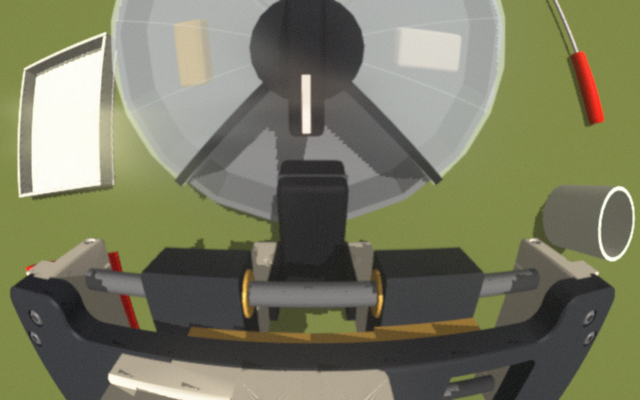

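```bash
python3 -m pendant '[[0,-10,-20,0,0,0],[0,-40,-35,0,0,0],[10,-75,-40,0,-0.05,-0.005],[25,-110,-40,0,-0.12,-0.01],[42,-150,-35,0,-0.2,-0.02],[60,-190,-25,0,-0.28,-0.03],[78,-228,-10,0,-0.37,-0.04],[95,-262,5,0,-0.45,-0.05],[106,-288,17,0,-0.5,-0.055],[111,-302,24,0,-0.524,-0.055],[111,-305,24,0,-0.524,-0.055],[111,-305,24,0,-0.524,-0.055],[111,-305,24,0,-0.524,-0.055]]'
python3 - <<'E'
from h import *
a=np.radians(11); B=np.c_[[np.cos(a),np.sin(a),0],[-np.sin(a),np.cos(a),0],[0,0,1]]
T=tool(); im=r.capture('wrist')[:,:,::-1].copy()
for h in(.1,.06,.045,.037): print(row(tilt(goal(np.array([.4946,.3215,.004]),B,-.013,0,h,90),-16.5)).tolist())
hsv=cv2.cvtColor(im,cv2.COLOR_BGR2HSV)
b=np.radians(12); c=np.array([.4946,.3215]); ux=np.array([np.cos(b),np.sin(b)]);uy=np.array([-ux[1],ux[0]])
for sx,sy in((1,1),(1,-1),(-1,-1),(-1,1)):
    P=np.r_[c+ux*sx*.09+uy*sy*.08,.03]; u=proj('wrist',P,T)[0]; print(u)
    if 0<=u[0]<640 and 0<=u[1]<400: cv2.circle(im,tuple(u.round().astype(int).tolist()),3,(0,0,255),-1)
cv2.imwrite('pics/w7.png',im)
E
```

```text
time_s: 18.2
tcp_pos: [0.4814, 0.3181, 0.1546]
eef_rot: [-179.9, 16.5, 11.0]
contact_force: [-0.7, -0.4, -0.2]
gripper_width: 0.0315
gripper_force: 25.0
[14.962, -0.611, 48.514, -0.002, -0.001, 0.001]
[26.291, -0.511, 86.876, -0.002, -0.001, 0.001]
[30.539, -0.474, 101.262, -0.002, -0.001, 0.001]
[32.805, -0.454, 108.935, -0.002, -0.001, 0.001]
[204.56981055  47.00907923]
[416.01278351  43.12547923]
[393.10857556 231.92722011]
[234.34536795 233.79201462]
```

View pics/w7.png

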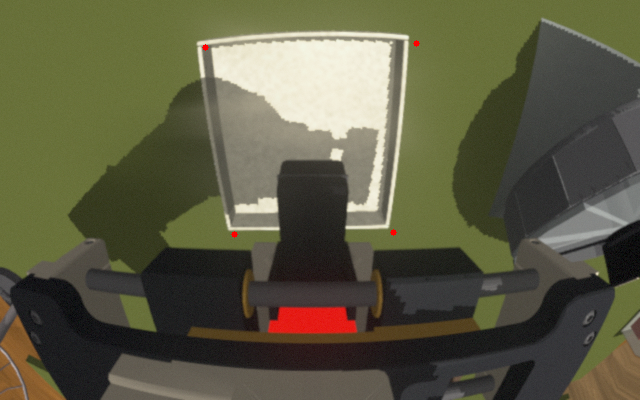

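```bash
python3 -m pendant '[[8,-2,15,0,0,0],[14,-4,32,0,0,0],[20,-4,48,0,0,0],[26,-4,68,0,0,0],[31,-4,87,0,0,0],[34,-4,96,0,0,0],[36,-4,102,0,0,0],[36,-4,102,0,0,0],[36,-4,102,0,0,0]]'
python3 -m pendant '[[0.6,0,2,0,0,0],[1.2,0,4,0,0,0],[1.8,0,6,0,0,0],[1.8,0,6,0,0,0]]'
```

```text
time_s: 19.38
tcp_pos: [0.4866, 0.3241, 0.0468]
eef_rot: [-179.8, 16.4, 11.1]
contact_force: [-0.8, -0.1, -0.4]
gripper_width: 0.0319
gripper_force: 25.0
time_s: 19.88
tcp_pos: [0.4861, 0.3238, 0.0397]
eef_rot: [-179.9, 16.5, 11.0]
contact_force: [-0.2, -0.2, 0.2]
gripper_width: 0.0316
gripper_force: 25.0
```

```bash
python3 -m pendant '[[0.3,0,1,0,0,0],[0.3,0,1,0,0,0]]' | grep -E "force|tcp"; python3 -m pendant '[[0.3,0,1,0,0,0],[0.3,0,1,0,0,0]]' | grep -E "force|tcp"
```

```text
tcp_pos: [0.4862, 0.3238, 0.0388]
contact_force: [0.3, -0.2, -0.9]
gripper_force: 25.0
tcp_pos: [0.4862, 0.3238, 0.0377]
contact_force: [-0.5, -0.2, -1.2]
gripper_force: 25.0
```

```bash
for i in 1 2; do python3 -m pendant '[[0.3,0,0.8,0,0,0],[0.3,0,0.8,0,0,0]]' | grep -E "force|tcp";done
```

```text
tcp_pos: [0.4863, 0.3239, 0.0372]
contact_force: [-1.6, -0.7, 2.1]
gripper_force: 25.0
tcp_pos: [0.4863, 0.3239, 0.0372]
contact_force: [-1.9, -0.1, 9.5]
gripper_force: 25.0
```

```bash
python3 -m pendant '[[0,0,-0.5,0,0,0],[0,0,-0.5,0,0,0]]' 0 4 | grep force; python3 -m pendant '[[0,0,0,0,0,0],[0,0,0,0,0,0],[0,0,0,0,0,0],[0,0,0,0,0,0]]' 50 10 | grep -E "force|width"
python3 -m pendant '[[0,0,-10,0,0,0],[0,0,-25,0,0,0],[0,0,-50,0,0,0],[0,0,-90,0,0,0],[0,0,-140,0,0,0],[0,0,-180,0,0,0],[0,0,-180,0,0,0],[0,0,-180,0,0,0],[0,0,-180,0,0,0],[0,0,-180,0,0,0]]'
python3 - <<'E'
from h import *
a=r.capture('wrist')[:,:,::-1]; b=r.capture('scene')[:,:,::-1]; 
cv2.imwrite('pics/end.png',cv2.hconcat([cv2.resize(a,(400,300)),cv2.resize(b[140:360,180:480],(400,300))]))
E
```

```text
contact_force: [-2.4, 0.1, 7.4]
gripper_force: 4.0
contact_force: [0.5, -0.2, -0.1]
gripper_width: 0.0495
gripper_force: 0.0
time_s: 22.88
tcp_pos: [0.5364, 0.3331, 0.2084]
eef_rot: [-179.9, 16.6, 11.0]
contact_force: [0.3, 0.8, -0.4]
gripper_width: 0.05
gripper_force: 0.0
```

View pics/end.png

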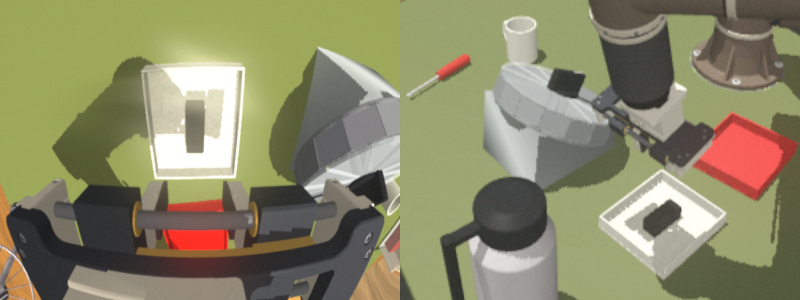

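```bash
python3 -c "
from plant import r
print(r.close_job())"
```

```text
the job is handed in; nothing more can be done
None
```

The lid's open quarter sits over the dispensing bay (square to within about 1° by my measurement), turned the shorter way (counter-clockwise), the black case lies flat in the white tray, and the job is handed in at about 23 s; an early failed grip on the knob nudged the lid about 7° the same way, with a wrist force of about 35 N.

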